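# Release the hand stamp from its stand and show its face

### The job

The wooden hand stamp is locked in its stand. Press the stand's spring pedal fully down to its stop to release the keeper, then draw the stamp up out of its socket by the handle and tip it to about 45 degrees from upright, so that its rubber face looks towards the far side of the table for inspection. Keep the stamp at least 20 cm above the table and finish still holding it there, motionless; do not disturb the till roll, the tape roll and the box of staples beside the stand.

Things in the scene. Friction and masses are not known exactly. Their poses are not given: they have to be found in the camera images.
- stand: Grey stamp stand fixed to the table. Origin on the table near its middle; x points from the pedal towards the stamp, z up. Base plate 225 x 110 x 10 mm, from x = -130 to +95 mm. Pedal hinge along y at x = -45, z = 48 mm, between two lugs (y = +-34 mm, up to z = 55 mm). Apart from lugs and pedal, stand and keeper stay below z = 33 mm.
- treadle (a joint): The pedal: aluminium plate 82 x 50 mm with a ribbed black rubber pad, rising from its hinge towards -x of the stand by 0.25 rad at rest. Angle in rad: 0 at rest, grows as the free end is pressed down, stop at 0.47. A spring returns it when let go. At the pad point it takes about 4 N at first, about 10 N at the stop.
- pedal_pad (a point): Where to press: point on top of the pedal's rubber pad, mid-width, 62 mm from the hinge line. Moves with the pedal: at rest at x = -103, z = 71 mm of the stand, at the stop x = -107, z = 42 mm. The pad reaches 20 mm further out, 24 mm further in and 23 mm to either side.
- keeper (a joint): Flat steel sliding frame round the socket; its two tines lie over the shoulders of the stamp's block. Value in m: 0 = locked (11 mm overlap), grows as it slides to +x of the stand, stop at 0.018. The pedal's tail pushes it: pedal at its stop puts it at about 0.015, and it stays there by friction when the pedal returns. From 0.012 on the stamp is free.
- stamp: Brown wooden hand stamp, about 45 g (varies), upright in the socket, axes along the stand's. Origin: centre of its underside (the rubber face); z up along the handle. Block 28 (x) x 52 (y) x 16 mm; round turned handle above it, its knob about 24 mm thick, ending at z = 72 mm; take it by the knob, about z = 58 mm.
- till_roll: White paper till roll standing upright near the stand, 48 mm in diameter, 57 mm high, origin at the centre of its underside, z up. Bystander: leave alone.
- tape_roll: Roll of black tape lying flat near the stand, 68 mm in diameter, 19 mm high, origin at the centre of its underside, z up. Bystander: leave alone.
- staples_box: Small green box of staples lying near the stand, 36 x 58 x 24 mm, origin at the centre of its underside, z up. Bystander: leave alone.
- socket (a point): Centre of the floor of the stamp's socket, at x = +30, y = 0, z = +10 mm of the stand, axes as the stand's. Inside 32 (x) x 56 (y) mm; walls 4 mm thick, 16 mm high.
- show (a point): An unseen marker in the air; only its axes matter. Its z axis is the ideal final direction of the stamp's z axis: handle tipped 45 degrees back towards the robot, so that the face looks forward (+x, the far side of the table) and down. Turning the stamp about its own z axis does not matter.
Things that resemble listed ones, but are neither listed nor needed, are in the scene too. What is shaped like the stamp but yellow is not meant.

How it is judged:
On the way, in this order (a step that is already met when the one before it is completed fails the run):
1. the pedal is pressed down to its stop (at least 0.43 of 0.47 rad) and the keeper has slid back (value of joint treadle above 0.43 rad and value of joint keeper above 0.012 m), for 0.2 s.
2. the stamp is drawn up clear of its socket in the gripper (z of stamp in the frame of stand above 0.05 m and contact force between the fingers and stamp above 1 N), for 0.1 s.
At the end, for the whole second after the job is handed in: The gripper holds the stamp (over 1 N), its face at least 18 cm above the table and clear of the stand, its axis 0.56 to 1.05 rad from upright and within 0.65 rad of the ideal direction (45 degrees, face to the far side), still (under 0.02 m/s, 0.1 rad/s) (height (world z) of stamp above 0.18 m and angle between stamp's own z axis and vertical between 0.56 and 1.05 rad and angle between the z axis of stamp and the z axis of show, either way round below 0.65 rad and contact force between the fingers and stamp above 1 N and contact force between stamp and stand below 0.1 N and linear speed of stamp below 0.02 m/s and angular speed of stamp below 0.1 rad/s); the arm keeps its last pose, push and grip.
It fails at once if the till roll is shoved more than 3 cm or tipped over (distance of till_roll from where it was at the start of the episode above 0.03 m or angle between till_roll's own z axis and vertical above 0.5 rad).
It fails at once if the tape roll is shoved more than 3 cm or tipped over (distance of tape_roll from where it was at the start of the episode above 0.03 m or angle between tape_roll's own z axis and vertical above 0.5 rad).
It fails at once if the box of staples is shoved more than 3 cm or tipped over (distance of staples_box from where it was at the start of the episode above 0.03 m or angle between staples_box's own z axis and vertical above 0.5 rad).
It also fails if it takes over 42 s, if anything falls off the work surface, if the arm or the gripper's body presses on something with over 40 N, if the wrist force passes 120 N, or if a joint passes its speed limit or range.

### The arm

A 6-joint arm with a two-finger parallel gripper is mounted at the origin on a cart in front of the work surface, level with it; the furniture and walls round the work are solid. World frame = base frame: x ahead of the robot, y to its left, z up, the work surface at z = 0. Lengths are in m, angles in rad, forces in N, time in s.
With the tool pointing down it reaches from about 0.35 to 0.775 m from the base axis. Payload 5.5 kg.
Tool frame: the origin (TCP) lies at the very end of the fingers, on their centre line; the grasp point (between the pads) lies 19 mm behind it; z points along the fingers, y is the line along which they close (so a half turn about z gives the same grasp; the last joint's range is limited). The gripper opens to 85 mm and grips with 20 to 120 N. Pads are 22 mm wide; open, the fingers measure 114 mm over their backs; the gripper's body (76 mm by 85 mm) begins 54 mm behind the grasp point. The pads swing forward as they close: fully open they stand 13 mm farther back than shut.
Start: joints at [1.154, 0.313, 0.046, 1.304, 0, 1.431], TCP at [0.157, 0.553, 0.231] pointing down, gripper open.
Joint ranges: [-2.76, 2.76], [-0.86, 1.69], [-1.03, 1.26], [-2.2, 2.34], [-1.47, 1.5], [-3.14, 3.14]. Speed limits (rad/s): [2.57, 2.57, 3.14, 3.14, 3.14, 3.14].

### API

Orientations are given as a 3x3 rotation matrix whose columns are the frame's x, y, z axes.
In Python, from rig import bot gives the robot as it stands.
- The arm moves only by the shell command python3 -m creep 'ROWS' [OPENING] [FORCE]. ROWS is JSON, a list of rows, each a list of 6 numbers: the shift along the tool's x, y, z in units of 0.3 m (1.0 is 0.3 m), then the turn, a rotation vector about the tool's x, y, z in units of pi rad (1.0 is pi rad). A call has 1 to 10 rows; each row shifts and turns the commanded pose from where the row before left it, along the tool's axes as they then stand; what a row does not reach is not made up. A row lasts 1/10 s, in which the tool goes at most 50 mm and 8.59 degrees, less where a joint would pass 70% of its speed; a pose out of reach is approached as far as the arm can. A call with a number of a shift or a turn outside -1 to 1 is refused whole. A call with a gripper value outside its range is refused whole. OPENING is the closure, from -1 (fully open) to 1 (shut), set as the call begins (- or left out, the last holds). The fingers move at their own pace and stop on an object; FORCE is the grip in N (left out, the last holds). Time passes only in rows, so rows that do not move let the fingers close. It gives the time, the measured TCP pose, the force, the opening and the grip force at its end, in the units of the state.
- bot.read_state(): the state, without advancing time (a new reading comes with each control period).
- bot.get_image(name): name is "scene" or "top" or "wrist"; returns a dict with "img" (384x512x3 uint8, red, green, blue), "z_map" (384x512 float32, m along the optical axis (not along the pixel's ray), 0 where there is no reading), "fx", "fy", "cx", "cy" (pixels), "cam_to_world" (4x4, takes a point from camera to world coordinates); the wrist camera has in their place "T_tool_cam" (4x4, takes a point from camera to tool coordinates, whose origin is the TCP and whose axes are the flange's). Camera axes: x right, y down, z forward; pixel columns grow to the right and rows downward; lengths in m; the calibration is good to about 2 mm. A picture is of the moment at which its call begins: read the wrist's pose just before it.
- bot.close_job(): hands the job in; it is judged then, once.
The state is a dict: "time_s": time; "qpos": joint angles; "joint_velocities": joint speeds; "effort": joint torques, N m; "tool_pos": TCP position; "tcp_rot": TCP orientation; "contact_force": force on the tool from outside, world axes, zero at the start; "wrist_torque": the same for the moment, N m; "width": finger opening in m; "finger_force": force on a finger pad.
Only numpy, scipy, OpenCV 4.12 (cv2) and the standard library are available. Lean on these libraries where they do the work, as an engineer would, in place of code of your own. Each camera call takes 0.05 s, during which the arm holds its last target. There are 200 camera calls.

## Working session

There is one attempt and no reset: what is moved stays moved. The work goes in short steps, Python scripts to look and compute and a shell command to move; the robot and the scene stay as the last step left them, time stands still between calls to the robot, and variables do not carry over. Pictures are saved under pics/ and viewed, at most 10 in all, crops included, and the job is handed in when it is done.

```bash
mkdir -p pics; ls; python3 - <<'E'
from rig import bot
import cv2,numpy as np
for n in("scene","top"):
    d=bot.get_image(n); cv2.imwrite(f"pics/{n}0.png",d["img"][:,:,::-1]); np.savez(f"{n}0.npz",**d)
s=bot.read_state(); print(s)
E
```

```text
pics
{'time_s': 0.1, 'qpos': array([ 1.15438525e+00,  3.13915568e-01,  4.50724513e-02,  1.30360614e+00,
       -1.65916955e-05,  1.43120226e+00]), 'joint_velocities': array([-0.00024117, -0.00032989,  0.00272798, -0.00094301,  0.00033009,
        0.00119085]), 'effort': array([ 3.03749235e-03, -4.81724060e+01,  2.99243885e+01,  1.27375373e-02,
       -1.34602819e-04, -2.03808878e-05]), 'tool_pos': array([0.1569643 , 0.55267432, 0.23049535]), 'tcp_rot': array([[-9.61930141e-01,  2.73294669e-01, -6.53403218e-04],
       [ 2.73295367e-01,  9.61928967e-01, -1.51838918e-03],
       [ 2.13559814e-04, -1.63915639e-03, -9.99998634e-01]]), 'contact_force': array([ 0.07797571, -0.38573428,  0.2101014 ]), 'wrist_torque': array([ 0.00122551, -0.02911242,  0.03798537]), 'finger_force': 0.0, 'width': 0.08542485735044036}
```

View pics/top0.png

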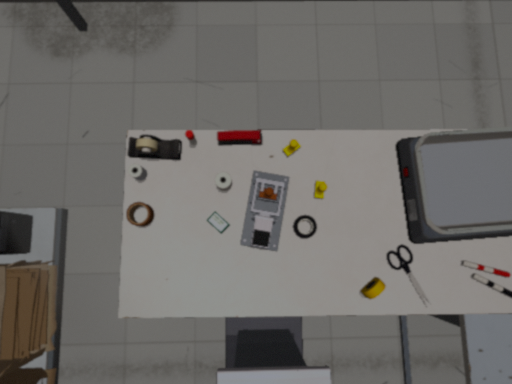

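View pics/scene0.png

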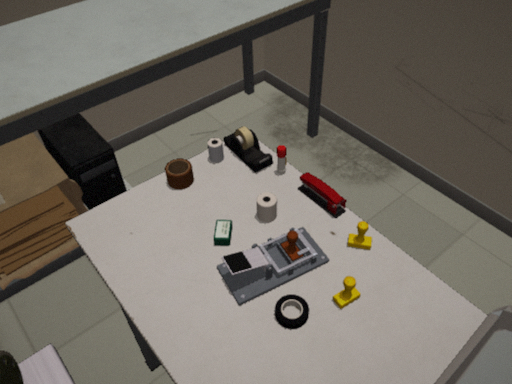

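The top view shows the stand at about (265,210). Its pedal pad is near (262,238) and the brown stamp at (268,193). The yellow look-alikes at (292,148) and (320,188) are not the target. The neighbours are the till roll (223,183), the tape roll (305,227) and the staples box (218,222). Next I'll confirm in an enlarged crop and measure.

```bash
cat > h.py <<'E'
import numpy as np
def world(d,mask=None):
    z=d["z_map"]; v,u=np.mgrid[:z.shape[0],:z.shape[1]]
    P=np.stack([(u-d["cx"])/d["fx"]*z,(v-d["cy"])/d["fy"]*z,z,np.ones_like(z)],-1)
    return (P@np.array(d["cam_to_world"]).T)[...,:3]
E
python3 - <<'E'
import numpy as np,cv2
from h import world
d=np.load("top0.npz"); W=world(d); s=np.load("scene0.npz"); S=world(s)
print(d["fx"],d["cam_to_world"])
for n,u,v in [("pad",262,238),("stamp",268,193),("till",223,183),("tape",313,227),("staples",218,222),("table",300,260)]: print(n,W[v,u].round(3))
for n,u,v in [("pad",238,262),("stamp",292,236),("till",266,198),("staples",223,226)]: print("scene",n,S[v,u].round(3))
c=d["img"][155:265,195:335,::-1]; cv2.imwrite("pics/top_c.png",cv2.resize(c,None,fx=5.5,fy=5.4,interpolation=2))
# height-coloured fits
for nm,P,I in (("top",W,d["img"]),("scene",S,s["img"])):
    H=I.astype(int); near=(P[...,0]>.2)&(P[...,0]<.8)&(abs(P[...,1])<.3)
    st=near&(P[...,2]>.004)&(P[...,2]<.016)&(P[...,0]<.75)
    br=near&(H[...,0]>H[...,2]*1.8+20)&(H[...,0]>H[...,1]*1.5)&(P[...,2]>.02)&(P[...,0]<.62)
    print(nm,"brown",br.sum(),np.median(P[br],0).round(4),P[br].max(0).round(3),P[br].min(0).round(3), "top pts",P[br&(P[...,2]>.065)].mean(0).round(4))
E
```

```text
359.1550290314972 [[-0.01855935 -0.98905636  0.14636624  0.49763646]
 [-0.99964772  0.01557808 -0.02148861  0.06585894]
 [ 0.01897334 -0.14671349 -0.98899705  1.06526018]
 [ 0.          0.          0.          1.        ]]
pad [0.513 0.027 0.073]
stamp [0.636 0.008 0.079]
till [0.67  0.134 0.059]
tape [ 0.543 -0.125  0.018]
staples [0.562 0.151 0.026]
table [ 0.448 -0.086 -0.002]
scene pad [0.514 0.025 0.075]
scene stamp [ 0.639 -0.     0.081]
scene till [0.685 0.139 0.055]
scene staples [0.569 0.156 0.028]
top brown 5 [0.4976 0.0659 1.0653] [0.498 0.066 1.065] [0.498 0.066 1.065] top pts [0.4976 0.0659 1.0653]
  return _methods._mean(a, axis=axis, dtype=dtype,
  ret = um.true_divide(
Traceback (most recent call last):
ValueError: zero-size array to reduction operation maximum which has no identity
```

View pics/top_c.png

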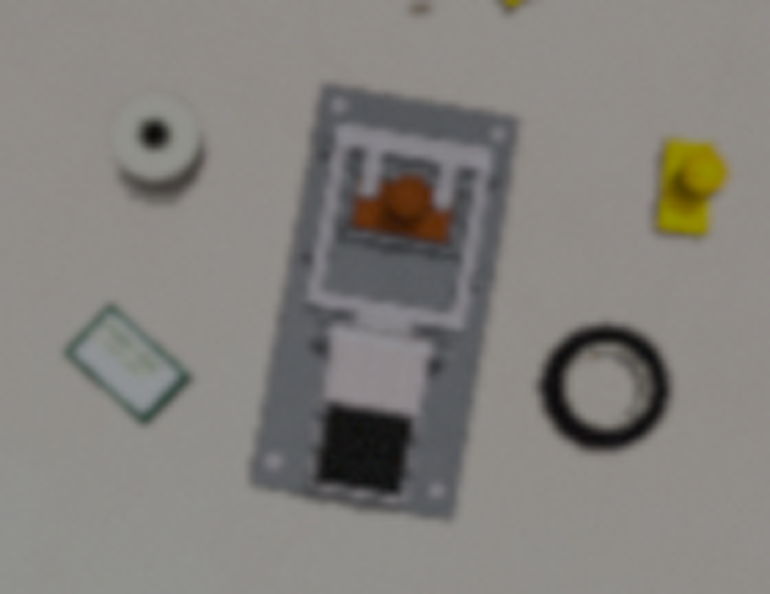

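The crop shows the brown stamp's knob at (408,200), held between white keeper tines. The yellow one at (690,185) is the decoy. I'll fit the stand from its base-plate corners.

```bash
cat >> h.py <<'E'
def ray(d,u,v,h):
    T=np.array(d["cam_to_world"]); r=T[:3,:3]@np.array([(u-d["cx"])/d["fx"],(v-d["cy"])/d["fy"],1.]); o=T[:3,3]
    return o+r*(h-o[2])/r[2]
E
python3 - <<'E'
import numpy as np
from h import *
d=np.load("top0.npz"); f=lambda x,y,h: ray(d,195+(x+.5)/5.5-.5,155+(y+.5)/5.4-.5,h)
C=np.array([f(x,y,.01)[:2] for x,y in[(322,85),(518,118),(455,518),(250,485)]])
M=np.array([[95,55],[95,-55],[-130,-55],[-130,55]])/1e3
a=C-C.mean(0);m=M-M.mean(0); th=np.arctan2((m[:,0]*a[:,1]-m[:,1]*a[:,0]).sum(),(m*a).sum())
R=np.array([[np.cos(th),-np.sin(th)],[np.sin(th),np.cos(th)]]);t=C.mean(0)-R@M.mean(0)
print("stand",t,th,"res mm",((M@R.T+t-C)*1e3).round(1).tolist())
print("stamp pred",R@[.03,0]+t,"seen",f(408,197,.08)[:2])
print("pad pred",R@[-.103,0]+t,"seen",f(365,447,.071)[:2])
print("till",f(157,135,.057),"tape",f(605,387,.019),"staples",f(128,364,.024))
print("tape/till in stand",R.T@(f(605,387,.019)[:2]-t),R.T@(f(157,135,.057)[:2]-t),R.T@(f(128,364,.024)[:2]-t))
from rig import bot; s=bot.read_state(); y=s["tcp_rot"][:,1]; print("tool y yaw",np.arctan2(-y[0],y[1]))
E
```

```text
stand [0.61317022 0.01091268] -0.18580747051461727 res mm [[1.4, 0.7], [1.3, -1.1], [-1.8, 0.1], [-1.0, 0.3]]
stamp pred [0.64265384 0.00537048] seen [0.64152186 0.00565779]
pad pred [0.51194312 0.02994092] seen [0.51466748 0.02972274]
till [0.67995855 0.13346725 0.057     ] tape [ 0.54530768 -0.0998858   0.019     ] staples [0.56176194 0.15158761 0.024     ]
tape/till in stand [-0.04622552 -0.12142829] [0.04299797 0.13278357] [-0.07651172  0.12875638]
tool y yaw -0.27681681487568854
```

The fit agrees with the sizes given (residuals under 2 mm, stamp and pad predictions within 3 mm). I'll move over the pedal with the gripper shut.

```bash
python3 -m creep '[[-0.115,-0.097,0,0,0,0],[-0.115,-0.097,0,0,0,0],[-0.115,-0.097,0,0,0,0],[-0.115,-0.097,0,0,0,0],[-0.115,-0.097,0,0,0,0],[-0.115,-0.097,0,0,0,0],[-0.115,-0.097,0,0,0,0],[-0.115,-0.097,0,0,0,0],[-0.115,-0.097,0,0,0,0],[-0.115,-0.097,0,0,0,0]]' 1 40
python3 -m creep '[[-0.115,-0.097,0,0,0,0],[-0.115,-0.097,0,0,0,0],[-0.115,-0.097,0,0,0,0],[-0.115,-0.097,0,0,0,0],[0,0,0,0,0,-0.029],[0,0,0,0,0,0],[0,0,0,0,0,0]]'
cat > rel.py <<'E'
# rel.py x y z : shift to a world point in tool axes (units of 0.3 m), and yaw to stand
import sys,numpy as np
from rig import bot
s=bot.read_state();R=s["tcp_rot"];p=np.array([float(a) for a in sys.argv[1:4]])
y=R[:,1]; print("tcp",s["tool_pos"].round(4),"shift",(R.T@(p-s["tool_pos"])/.3).round(4),"rz",((np.arctan2(-y[0],y[1])+.186)/np.pi).round(4),"z",R[:,2].round(3),"F",s["contact_force"].round(1),"t",s["time_s"],"w",s["width"],s["finger_force"])
E
python3 rel.py .513 .030 .09
```

```text
time_s: 1.1
tool_pos: [0.41, 0.1772, 0.2311]
tcp_rot: [[-0.962, 0.273, -0.0], [0.273, 0.962, 0.0], [0.0, 0.0, -1.0]]
contact_force: [0.5, 0.5, 0.5]
width: 0.0004
finger_force: 0.0
time_s: 1.8
tool_pos: [0.5098, 0.0294, 0.2309]
tcp_rot: [[-0.982, 0.187, -0.001], [0.187, 0.982, 0.0], [0.001, 0.0, -1.0]]
contact_force: [0.5, -0.1, -0.7]
width: 0.0001
finger_force: 0.0
tcp [0.5098 0.0294 0.2309] shift [-0.0106  0.0037  0.4695] rz -0.0005 z [-0.001  0.    -1.   ] F [ 0.5 -0.1 -0.7] t 1.8 w 0.00014757314696165006 0.0
```

```bash
python3 -m creep '[[-0.005,0,0.1,0,0,0],[-0.005,0,0.1,0,0,0],[0,0,0.1,0,0,0],[0,0,0.1,0,0,0],[0,0,0.07,0,0,0],[0,0,0.03,0,0,0],[0,0,0.03,0,0,0],[0,0,0,0,0,0]]'
python3 -m creep '[[0,0,0.025,0,0,0],[0,0,0.025,0,0,0],[0,0,0.02,0,0,0],[0,0,0,0,0,0],[0,0,0,0,0,0]]'
```

```text
time_s: 2.6
tool_pos: [0.5133, 0.0294, 0.0724]
tcp_rot: [[-0.983, 0.184, 0.0], [0.184, 0.983, 0.001], [-0.0, 0.001, -1.0]]
contact_force: [-1.5, 1.0, 3.8]
width: -0.0005
finger_force: 1.8
time_s: 3.1
tool_pos: [0.5128, 0.0293, 0.0528]
tcp_rot: [[-0.983, 0.184, -0.0], [0.184, 0.983, 0.001], [0.0, 0.001, -1.0]]
contact_force: [-4.8, 1.4, 8.7]
width: 0.0001
finger_force: 4.3
```

```bash
python3 -m creep '[[0,0,0.02,0,0,0],[0,0,0.015,0,0,0],[0,0,0,0,0,0],[0,0,0,0,0,0]]'
python3 -m creep '[[0,0,0.01,0,0,0],[0,0,0.01,0,0,0],[0,0,0,0,0,0]]'
```

```text
time_s: 3.5
tool_pos: [0.5131, 0.0293, 0.0441]
tcp_rot: [[-0.983, 0.184, 0.001], [0.184, 0.983, 0.0], [-0.001, 0.001, -1.0]]
contact_force: [-10.0, 1.7, 21.0]
width: -0.0
finger_force: 11.6
time_s: 3.8
tool_pos: [0.5133, 0.0293, 0.043]
tcp_rot: [[-0.983, 0.184, 0.003], [0.184, 0.983, -0.0], [-0.003, 0.001, -1.0]]
contact_force: [-24.7, 2.1, 61.5]
width: 0.0002
finger_force: 32.9
```

The force jumped at z≈43 mm, so the pedal is at its stop. I'll ease off slightly, hold, then lift and check the keeper.

```bash
python3 -m creep '[[0,0,-0.006,0,0,0],[0,0,0,0,0,0],[0,0,0,0,0,0],[0,0,0,0,0,0]]'
python3 -m creep '[[0,0,-0.06,0,0,0],[0,0,-0.1,0,0,0],[0,0,-0.15,0,0,0],[0,0,-0.15,0,0,0],[0,0,-0.1,0,0,0],[0,0,0,0,0,0]]' -1
python3 - <<'E'
from rig import bot
import cv2,numpy as np
d=bot.get_image("top"); w=bot.get_image("scene")
a=cv2.resize(d["img"][155:265,210:310,::-1],(400,440),interpolation=2);b=cv2.resize(w["img"][215:305,210:300,::-1],(400,440),interpolation=2)
cv2.imwrite("pics/after.png",np.hstack([a,b]))
E
python3 rel.py .642 .0055 .14
```

```text
time_s: 4.2
tool_pos: [0.5132, 0.0293, 0.0433]
tcp_rot: [[-0.983, 0.184, 0.003], [0.184, 0.983, 0.0], [-0.003, 0.001, -1.0]]
contact_force: [-20.3, 2.4, 48.5]
width: -0.0002
finger_force: 26.3
time_s: 4.8
tool_pos: [0.5169, 0.0285, 0.2111]
tcp_rot: [[-0.983, 0.185, 0.012], [0.185, 0.983, -0.001], [-0.012, 0.001, -1.0]]
contact_force: [0.7, -0.7, 0.4]
width: 0.0848
finger_force: 0.0
tcp [0.5144 0.0287 0.2063] shift [-0.4315  0.0026  0.2225] rz 0.0001 z [ 0.004 -0.    -1.   ] F [-0.2  0.1 -0.6] t 4.9 w 0.08502188330185705 0.0
```

View pics/after.png

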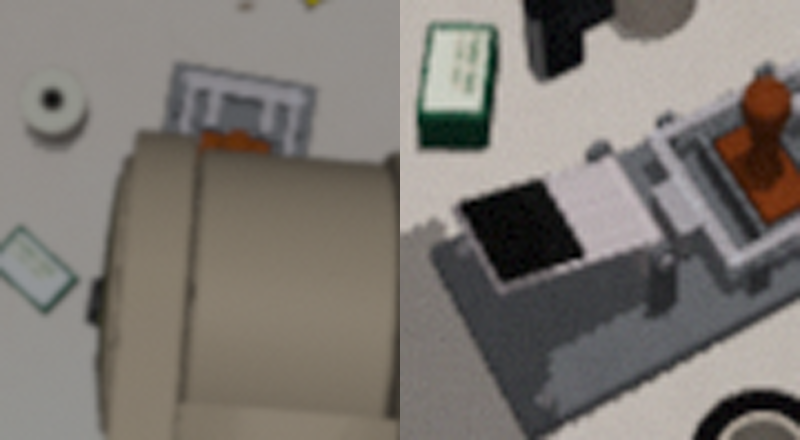

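The top and scene crops show the keeper slid to the far edge of the plate with its tines off the block, and the pedal back up. Next, over the stamp.

```bash
python3 -m creep '[[-0.11,0,0.02,0,0,0],[-0.11,0,0.02,0,0,0],[-0.11,0,0.02,0,0,0],[-0.1,0.003,0.02,0,0,0],[0,0,0.1,0,0,0],[0,0,0,0,0,0],[0,0,0,0,0,0]]'
python3 rel.py .642 .0055 .05
python3 - <<'E'
from rig import bot
import cv2
d=bot.get_image("wrist"); cv2.imwrite("pics/w1.png",d["img"][:,:,::-1])
E
```

```text
time_s: 5.6
tool_pos: [0.6384, 0.0061, 0.1488]
tcp_rot: [[-0.983, 0.185, -0.005], [0.185, 0.983, 0.001], [0.005, -0.0, -1.0]]
contact_force: [0.7, -0.0, 0.1]
width: 0.0852
finger_force: 0.0
tcp [0.6384 0.0061 0.1488] shift [-0.0137  0.0004  0.3292] rz 0.0001 z [-0.005  0.001 -1.   ] F [ 0.7 -0.   0.1] t 5.6 w 0.08517489421881194 0.0
```

View pics/w1.png

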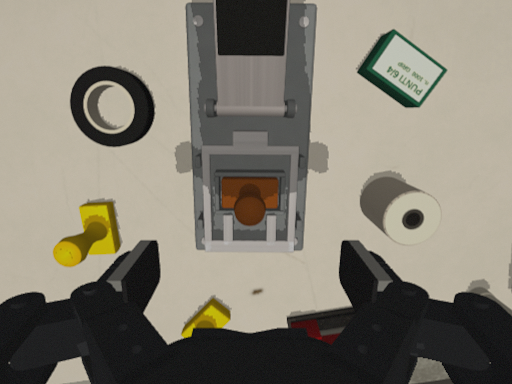

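The wrist view shows the brown stamp's knob at (250,208), midway between the fingers at (145,270) and (360,270). The tines at (228,228) and (270,228) are clear of the block. I'll descend and grip.

```bash
python3 -m creep '[[-0.013,0,0.07,0,0,0],[0,0,0.07,0,0,0],[0,0,0.07,0,0,0],[0,0,0.06,0,0,0],[0,0,0.055,0,0,0],[0,0,0,0,0,0],[0,0,0,0,0,0]]'
python3 rel.py .642 .0055 .05
python3 -m creep '[[0,0,0,0,0,0],[0,0,0,0,0,0],[0,0,0,0,0,0],[0,0,0,0,0,0],[0,0,0,0,0,0],[0,0,0,0,0,0]]' 1 60
```

```text
time_s: 6.35
tool_pos: [0.6444, 0.0052, 0.0545]
tcp_rot: [[-0.983, 0.184, 0.001], [0.184, 0.983, -0.0], [-0.001, 0.0, -1.0]]
contact_force: [-0.1, 0.1, 0.1]
width: 0.0854
finger_force: 0.0
tcp [0.6444 0.0052 0.0545] shift [ 0.0081 -0.0004  0.0151] rz 0.0001 z [ 0.001 -0.    -1.   ] F [-0.1  0.1  0.1] t 6.35 w 0.08543007936844672 0.0
time_s: 6.95
tool_pos: [0.6448, 0.005, 0.0539]
tcp_rot: [[-0.983, 0.185, 0.001], [0.185, 0.983, -0.0], [-0.001, 0.0, -1.0]]
contact_force: [-0.6, 0.1, 3.7]
width: 0.0217
finger_force: 59.1
```

The width of 21.7 mm against a 24 mm knob, with an upward push, means the grip is slightly high. I'll regrip lower.

```bash
python3 -m creep '[[0,0,0,0,0,0],[0,0,0,0,0,0],[0.008,0,0.018,0,0,0],[0,0,0,0,0,0],[0,0,0,0,0,0]]' -1
python3 -m creep '[[0,0,0,0,0,0],[0,0,0,0,0,0],[0,0,0,0,0,0],[0,0,0,0,0,0],[0,0,0,0,0,0],[0,0,0,0,0,0]]' 1 60
```

```text
time_s: 7.45
tool_pos: [0.6412, 0.0056, 0.0471]
tcp_rot: [[-0.983, 0.185, -0.001], [0.185, 0.983, 0.0], [0.001, 0.0, -1.0]]
contact_force: [0.4, -0.7, 0.6]
width: 0.0853
finger_force: 0.0
time_s: 8.05
tool_pos: [0.6422, 0.0054, 0.0481]
tcp_rot: [[-0.983, 0.185, 0.001], [0.185, 0.983, -0.0], [-0.001, 0.0, -1.0]]
contact_force: [0.8, -0.7, 2.0]
width: 0.022
finger_force: 58.9
```

```bash
python3 -m creep '[[0,0,-0.03,0,0,0],[0,0,-0.05,0,0,0],[0,0,-0.07,0,0,0],[0,0,-0.08,0,0,0],[0,0,-0.1,0,0,0],[0,0,0,0,0,0]]'
python3 -m creep '[[0.03,0,-0.1,0,0,0],[0.03,0,-0.1,0,0,0],[0.03,0,-0.1,0,0,0],[0.03,0,-0.1,0,0,0],[0.03,0,-0.1,0,0,0],[0,0,-0.05,0,0,0],[0,0,0,0,0,0]]'
python3 -m creep '[[0,0,0,0,-0.025,0],[0,0,0,0,-0.025,0],[0,0,0,0,-0.025,0],[0,0,0,0,-0.025,0],[0,0,0,0,-0.025,0],[0,0,0,0,-0.025,0],[0,0,0,0,-0.025,0],[0,0,0,0,-0.025,0],[0,0,0,0,-0.025,0],[0,0,0,0,-0.025,0]]'
python3 -m creep '[[0,0,0,0,0,0],[0,0,0,0,0,0],[0,0,0,0,0,0],[0,0,0,0,0,0],[0,0,0,0,0,0]]'
python3 - <<'E'
from rig import bot
import cv2,numpy as np
s=bot.read_state(); print(s["tool_pos"],s["tcp_rot"][:,2],s["joint_velocities"].round(3),s["width"],s["finger_force"])
w=bot.get_image("wrist");d=bot.get_image("scene")
np.savez("wf.npz",**w); np.savez("sf.npz",**d)
cv2.imwrite("pics/fin.png",np.hstack([cv2.resize(i["img"][:,:,::-1],(400,300)) for i in (w,d)]))
E
```

```text
time_s: 8.65
tool_pos: [0.6444, 0.0053, 0.152]
tcp_rot: [[-0.983, 0.185, 0.008], [0.185, 0.983, -0.001], [-0.008, 0.001, -1.0]]
contact_force: [0.6, 0.0, -1.0]
width: 0.0218
finger_force: 58.8
time_s: 9.35
tool_pos: [0.5983, 0.0138, 0.3144]
tcp_rot: [[-0.983, 0.185, 0.005], [0.185, 0.983, -0.0], [-0.005, 0.0, -1.0]]
contact_force: [0.9, -0.1, -0.7]
width: 0.022
finger_force: 58.8
time_s: 10.35
tool_pos: [0.5964, 0.0139, 0.3095]
tcp_rot: [[-0.695, 0.185, 0.695], [0.13, 0.983, -0.131], [-0.707, -0.0, -0.707]]
contact_force: [-0.1, 0.2, -0.1]
width: 0.0222
finger_force: 58.8
time_s: 10.85
tool_pos: [0.5986, 0.0136, 0.3126]
tcp_rot: [[-0.695, 0.185, 0.695], [0.131, 0.983, -0.131], [-0.707, 0.0, -0.707]]
contact_force: [-0.4, 0.4, 1.1]
width: 0.0216
finger_force: 58.8
[0.59860081 0.01357579 0.31258036] [ 0.69532371 -0.13064372 -0.70672283] [ 0.001 -0.004 -0.012 -0.003 -0.002 -0.   ] 0.021592572214149855 58.79666049324442
```

View pics/fin.png

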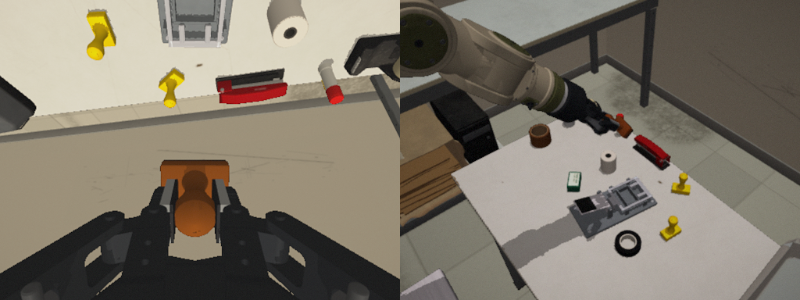

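The stamp is held at about (195,195) in the wrist view, its block beyond the fingers, and the socket is empty. I'll check its axis against the tool from the wrist depth.

```bash
python3 - <<'E'
import numpy as np
from rig import bot
from h import world
w=dict(np.load("wf.npz")); w["cam_to_world"]=w["T_tool_cam"]; P=world(w); I=w["img"].astype(int)
m=(I[...,0]>I[...,2]*1.8+20)&(I[...,0]>I[...,1]*1.5)&(np.linalg.norm(P,axis=-1)<.12)
Q=P[m]
for a in np.arange(-.04,.06,.01):
    q=Q[(Q[:,2]>=a)&(Q[:,2]<a+.01)]
    if len(q): print(a.round(2),len(q),q.min(0).round(3),q.max(0).round(3))
s=bot.read_state(); print(s["tool_pos"],s["joint_velocities"].round(4),s["time_s"])
E
```

```text
-0.04 1220 [-0.01  -0.011 -0.034] [ 0.009  0.009 -0.03 ]
-0.03 1264 [-0.013 -0.011 -0.03 ] [ 0.011  0.011 -0.02 ]
-0.02 108 [ 0.005 -0.011 -0.02 ] [ 0.012  0.017 -0.01 ]
-0.01 125 [-0.002 -0.022 -0.01 ] [ 0.013  0.02  -0.   ]
0.0 180 [-0.001 -0.011  0.   ] [0.006 0.011 0.01 ]
0.01 348 [-0.005 -0.009  0.01 ] [0.008 0.009 0.02 ]
0.02 2127 [-0.015 -0.026  0.02 ] [0.013 0.025 0.03 ]
0.03 49 [ 0.012 -0.024  0.03 ] [0.013 0.022 0.031]
[0.59817981 0.01364848 0.31209769] [ 0.0018 -0.0044 -0.0104 -0.0038 -0.0001  0.0007] 10.95
```

The stamp lies along the tool axis, so its tilt is about 45° and its face is about 0.28 m up. I'll settle and hand in.

```bash
python3 -m creep '[[0,0,0,0,0,0],[0,0,0,0,0,0],[0,0,0,0,0,0],[0,0,0,0,0,0],[0,0,0,0,0,0],[0,0,0,0,0,0]]'
python3 -c "
from rig import bot
print(bot.read_state()['joint_velocities'].round(4)); print(bot.close_job())"
```

```text
time_s: 11.55
tool_pos: [0.5976, 0.0138, 0.3117]
tcp_rot: [[-0.695, 0.185, 0.695], [0.131, 0.983, -0.13], [-0.707, 0.0, -0.707]]
contact_force: [-0.2, 0.3, 0.0]
width: 0.0217
finger_force: 58.8
[ 0.0009  0.0001  0.0011 -0.0006  0.0007 -0.0004]
the job is handed in; nothing more can be done
None
```

I pressed the pedal to its stop, drew the stamp out and handed the job in with it held still at 45°, face to the far side about 0.28 m up, without touching the bystanders; the hand-in gave no verdict.

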